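# Let an indexing wheel back one notch on the measuring bench

### The arm

A 6-joint arm with a two-finger parallel gripper is mounted at the origin on the work surface. World frame = base frame: x ahead of the robot, y to its left, z up, the work surface at z = 0. Lengths are in m, angles in rad, forces in N, time in s.
With the tool pointing down it reaches from about 0.35 to 0.85 m from the base axis. Payload 8.1 kg.
Tool frame: the origin (TCP) lies midway between the tips of the shut fingers; the grasp point (between the pads) lies 19 mm behind it (ctrl.grip_point_offset is the distance from the TCP to the grasp point, in m); z points along the fingers, y is the direction in which the jaws open and shut (so a half turn about z gives the same grasp; the last joint's range is limited). The gripper opens to 93 mm and grips with 3 to 60 N. Pads are 15 mm wide; open, the fingers measure 128 mm over their backs; the gripper's body (75 mm by 188 mm) begins 65 mm behind the grasp point.
Start: joints at [1.221, 0.13, 1.488, -0, 1.523, -0.085], TCP at [0.157, 0.579, 0.219] pointing down, gripper open.
Joint ranges: [-2.96, 2.96], [-0.89, 2.26], [0.02, 2.5], [-1.34, 4.48], [0, 2.73], [-2.66, 2.66]. Speed limits (rad/s): [2.39, 2.39, 2.79, 3.14, 3.14, 3.14].

### API

Orientations are given as a rotation vector (axis times angle).
In Python, from plant import ctrl gives the robot as it stands. The module is installed in compiled form; this text tells all that it offers.
- The arm moves only by the tool carry_out, never from a script. Its argument "series" is a list of rows, each an object of numbers: "fingers": the opening, from 0 (shut) to 1 (fully open); "x", "y", "z": the shift along the tool's x, y, z in mm; "wx", "wy", "wz": the turn, a rotation vector about the tool's x, y, z in degrees. In form: [{"fingers": .., "x": .., "y": .., "z": .., "wx": .., "wy": .., "wz": ..}, ...]. A call has 1 to 8 rows; each row shifts and turns the commanded pose from where the row before left it, along the tool's axes as they then stand; what a row does not reach is not made up. A row lasts 1/8 s, in which the tool goes at most 62.5 mm and 10.7 degrees, less where a joint would pass 70% of its speed; a pose out of reach is approached as far as the arm can. A call with a gripper value outside its range is refused whole. The fingers move at their own pace and stop on an object; "grip_force" is the grip in N (left out, the last holds). Time passes only in rows, so rows that do not move let the fingers close. It gives the time, the measured TCP pose, the force and the opening at its end, in the units of the state.
- ctrl.read_state(): the state, without advancing time (a new reading comes with each control period).
- ctrl.read_camera(name): name is "side" or "top" or "wrist"; returns (picture, depth): 480x640x3 uint8, blue, green, red; 480x640 float32, m along the optical axis (not along the pixel's ray), 0 where there is no reading.
- ctrl.calibration(name): a dict with "camera_matrix" (3x3 intrinsics, pixels), "R" (3x3) and "t" (3): a world point X has camera coordinates R X + t. Camera axes: x right, y down, z forward; pixel columns grow to the right and rows downward; lengths in m; the calibration is good to about 2 mm. The wrist camera is an equidistant fisheye: a pixel r from the principal point sees the ray r / f radians off the axis. A picture is of the moment at which its call begins: read the wrist's pose just before it. calibration takes no time and is no camera call; for the wrist camera it gives the pose at the moment of the call.
- ctrl.job_done(): hands the job in, once; it reports no verdict.
Trained networks look in the newest picture that a camera, given by its name, has taken for a name from the list of things; names that differ only in an ending like _2 or _b are one class to them, and where a whole thing is asked for, a point or a joint stands for the part that bears it (a point fixed in the world has none). Each returns a list of dicts, best first, with "conf" (0 to 1); they miss things now and then, are a little off and sometimes report something else, mostly with a low value. They report only what shows in the picture. A call takes as long as a camera call. They do not tell look-alikes from the thing itself.
- ctrl.silhouettes(thing, camera): "mask" (480x640 bool, what is visible of it) and "point" ([row, column] in pixels, amid what is visible of it).
The state is a dict: "clock": time; "joint_positions": joint angles; "dq": joint speeds; "joint_efforts": joint torques, N m; "eef_pos": TCP position; "orientation": TCP orientation; "contact_force": force on the tool from outside, world axes, zero at the start; "torque": the same for the moment, N m; "width": opening from 0.0 (shut) to 1.0 (fully open).
Only numpy, scipy, OpenCV 4.12 (cv2) and the standard library are available. Lean on these libraries where they do the work, as an engineer would, in place of code of your own. Each camera call takes 0.05 s, during which the arm holds its last target. There are 200 camera calls.

### The job

The blue indexing wheel has been stepped one notch too far. With the fingertips held closed, lift the red pawl by its tab, up and over, until it stays open, push the wheel's yellow post to turn the wheel back by one notch (clockwise seen from above), then tip the pawl back so that it drops into the notch now beneath it. Only touch and push: grip and carry nothing, and leave the metal part on the wheel standing and the other things on the bench where they are.

Things in the scene. Friction and masses are not known exactly. Their poses are not given: they have to be found in the camera images.
- fixture: Fixed indexing fixture; place and yaw vary (sizes in all entries: mm). Origin: on the table, below the wheel's vertical axis; z up. In its axes: black base plate 210 (x) by 300 (y), 20 thick, y -110 to +190. The red pawl lies on the +y side over the wheel's rim, the wheel's yellow post on the -y side.
- wheel_top (a point): Centre of the wheel's top face, 50 above the table (axes = fixture's). Blue disc, diameter 200, with 10 steel sawteeth on its rim, 12 high, between 74 and 98 from the axis; notch pitch 36 degrees.
- wheel (a joint): Wheel angle (rad), + anticlockwise from above. Starts near 0, pawl in a notch; one notch back is about -0.63. The pawl has some 0.09 rad of play in the notch either way. Pawl down: clockwise is blocked, anticlockwise ratchets. Pawl up: turns with steady friction (about 1.5 N at the post) and stays where left.
- pawl (a joint): Pawl angle (rad): 0 = down, nose in a notch; grows as the nose swings up and outward (to the fixture's +y); stop at 1.9, where it rests open by its own weight. 60 g, little friction; falls to whichever side of upright (about 1.45) it is left on. With its nose left on top of a tooth it reads about 0.2.
- pawl_hinge (a point): Middle of the pawl's horizontal hinge (axis along x; point axes = fixture's): 143 from the wheel's axis along +y, 66 above the table, between two aluminium cheeks (34 over both in x, 26 in y, tops 76 above the table). Open, the pawl leans outward; its outermost point is the tab's tip, about 60 beyond the hinge along +y, 140 above the table.
- pawl_tab (a point): Middle of the pawl's red thumb tab: plate 14 wide along the hinge, 46 long, 5 thick, leaning about 45 degrees up and inward from the arm's end. Moves with the pawl. Down: 84 above the table, 68 from the wheel's axis; tab tip 17 further in and 16 higher. Arm 14 wide, 8 thick, 60 long. Pushed dead level the tab binds on the finger: lift, moving up and outward with it round the hinge.
- post_top (a point): Centre of the top of the wheel's yellow upright post: diameter 16, 125 from the wheel's axis, from 30 to 85 above the table, joined to the rim by a steel rod 10 thick (35 to 45 above the table). Turns with the wheel; with the wheel at 0 it stands 72 degrees clockwise of the fixture's +x axis.
- part: Turned aluminium part, diameter 36, 50 high, standing loose on the middle of the wheel (it turns with it; top 100 above the table). Origin: centre of its underside.
- spare_part: Loose turned aluminium part like the other, diameter 36, 50 high, on the table beyond the fixture. Origin: centre of underside.
- ring_gauge: Loose steel ring, diameter 60, 18 high, on the table. Origin: centre of underside.
- lens_case: Loose black case 50 by 75 by 16 high. Origin: centre of underside.
- brush: Loose brush 160 long, lying on the table along its x. Origin: underside.
- jar: Loose amber jar with white cap, diameter 48, 55 high. Origin: centre of underside.
There are look-alikes about, which are no part of the job. What is shaped like the part but black or pink is not meant.

How it is judged:
By the outcome, as a careful person would: the job done as asked, in the order asked, and still so for the second after the job is handed in, with the robot touching nothing.
It also fails if it takes over 61 s, if anything falls off the work surface, if the arm or the gripper's body presses on something with over 40 N, if the wrist force passes 120 N, or if a joint passes its speed limit or range.

## Working session

There is one attempt and no reset: what is moved stays moved. The work goes in short steps, Python scripts to look and compute and a tool call to move; the robot and the scene stay as the last step left them, time stands still between calls to the robot, and variables do not carry over. Pictures are saved under pics/ and viewed, about 8 in all and at most 12, crops included, and the job is handed in when it is done.

Besides the shell and the picture viewer there is one more tool, called after "Request:" as a command line: name --argument value ..., lists and objects as JSON in quotes. carry_out: Moves the arm, as the interface text tells. Its arguments: {"type":"object","properties":{"series":{"type":"array"},"grip_force":{"type":"number"}},"required":["series"]}

```bash
mkdir -p pics; cat > h.py <<'E'
import numpy as np, cv2
from plant import ctrl
from scipy.spatial.transform import Rotation as Ro
def world(cam,r,c,d,cal=None):
    k=cal or ctrl.calibration(cam);K=np.array(k["camera_matrix"]);R=np.array(k["R"]);t=np.array(k["t"])
    p=np.stack([(c-K[0,2])/K[0,0]*d,(r-K[1,2])/K[1,1]*d,d],-1)
    return (p-t)@R
def proj(cam,X):
    k=ctrl.calibration(cam);p=np.array(k["R"])@X+np.array(k["t"]);q=np.array(k["camera_matrix"])@p
    return q[:2]/q[2]
E
python3 - <<'E'
from h import *
a={}
for n in("top","side"):
    im,d=ctrl.read_camera(n);cv2.imwrite(f"pics/{n}0.png",im);np.savez(f"{n}0.npz",im=im,d=d)
    for th in("wheel","pawl","pawl_tab","post_top","part","fixture"):
        for s in ctrl.silhouettes(th,n)[:3]:
            m=s["mask"]&(d>0);rr,cc=np.nonzero(m)
            if len(rr)==0: continue
            w=world(n,rr,cc,d[rr,cc]);print(n,th,round(s["conf"],2),[int(v) for v in s["point"]],len(rr),np.median(w,0).round(3),w.max(0).round(3))
s=ctrl.read_state();print(s["clock"],s["eef_pos"],s["orientation"],s["contact_force"],s["width"])
E
```

```text
top wheel 0.9 [256, 308] 10445 [0.539 0.065 0.05 ] [0.653 0.168 0.102]
top pawl 0.58 [255, 239] 464 [0.534 0.169 0.071] [0.543 0.216 0.102]
top pawl 0.38 [259, 306] 10613 [0.539 0.065 0.05 ] [0.641 0.174 0.101]
top pawl_tab 0.91 [254, 236] 489 [0.534 0.166 0.071] [0.552 0.218 0.102]
top pawl_tab 0.61 [358, 250] 1337 [0.366 0.149 0.015] [0.397 0.189 0.021]
top pawl_tab 0.28 [155, 277] 1595 [0.721 0.111 0.017] [0.752 0.175 0.025]
top post_top 0.76 [255, 310] 10520 [0.539 0.065 0.05 ] [0.656 0.174 0.103]
top part 0.93 [249, 300] 465 [0.538 0.068 0.098] [0.567 0.085 0.104]
top part 0.74 [286, 407] 454 [ 0.487 -0.111  0.047] [ 0.512 -0.094  0.055]
top part 0.65 [226, 409] 404 [ 0.589 -0.115  0.047] [ 0.608 -0.099  0.053]
top fixture 0.8 [258, 274] 20484 [0.53  0.109 0.047] [0.653 0.266 0.102]
top fixture 0.35 [253, 234] 545 [0.534 0.176 0.07 ] [0.548 0.23  0.102]
side wheel 0.59 [262, 292] 6465 [0.53  0.034 0.05 ] [0.657 0.206 0.099]
side pawl 0.79 [212, 271] 191 [0.532 0.166 0.069] [0.541 0.214 0.1  ]
side pawl_tab 0.67 [211, 274] 179 [0.532 0.154 0.069] [0.543 0.211 0.1  ]
side post_top 0.74 [259, 293] 6598 [0.53  0.036 0.05 ] [0.671 0.219 0.086]
side part 0.88 [340, 288] 937 [ 0.486 -0.124  0.039] [ 0.505 -0.061  0.052]
side part 0.77 [237, 290] 616 [0.537 0.055 0.086] [0.557 0.085 0.101]
side part 0.68 [325, 355] 765 [ 0.586 -0.129  0.04 ] [ 0.604 -0.1    0.051]
side fixture 0.78 [267, 285] 11643 [0.52  0.023 0.048] [0.667 0.35  0.1  ]
0.7 [0.15701686 0.57912306 0.21868061] [4.14725354e-01 3.11407573e+00 1.23914704e-04] [-0.35918619 -0.12249026  0.70329316] 1.0024197688699406
```

View pics/top0.png

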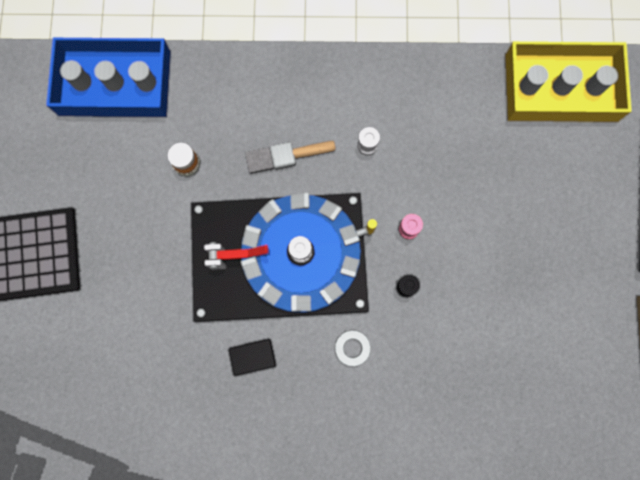

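View pics/side0.png

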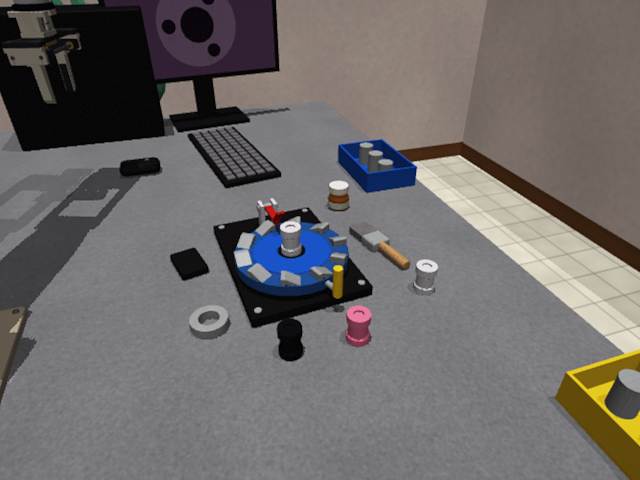

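Both views agree. The fixture is seen from above with image up = +x and left = +y. The pawl is at top (240,254), the yellow post at (372,226), and the part on the wheel at (300,249). Several things look like the part: black (408,286), pink (411,226), the white spare (369,140) and the greys in the trays. The one meant stands on the wheel and only has to be left alone. Next I'll fit the fixture pose.

```bash
python3 - <<'E'
from h import *
from scipy.optimize import least_squares
z=np.load("top0.npz");im=z["im"];d=z["d"];rr,cc=np.mgrid[:480,:640]
W=world("top",rr,cc,d);hsv=cv2.cvtColor(im,cv2.COLOR_BGR2HSV)
roi=(rr>180)&(rr<330)&(cc>180)&(cc<390)
blk=roi&(im.max(2)<60)&(W[...,2]>.012)&(W[...,2]<.03)
n,l,s,_=cv2.connectedComponentsWithStats(blk.astype(np.uint8));
keep=np.isin(l,[i for i in range(1,n) if s[i,4]>150])
P=W[keep][:,:2].astype(np.float32)
c,sz,a=cv2.minAreaRect(P*1000);print("plate",c,sz,a,np.median(W[keep][:,2]))
blue=roi&(hsv[...,0]>100)&(hsv[...,0]<130)&(hsv[...,1]>120)&(abs(W[...,2]-.05)<.006)
h=cv2.convexHull((W[blue][:,:2]*1000).astype(np.float32))[:,0]
f=least_squares(lambda q:np.hypot(*(h-q[:2]).T)-q[2],[539,65,100],loss="soft_l1");print("wheel",f.x,np.median(W[blue][:,2]))
ye=roi&(hsv[...,0]>20)&(hsv[...,0]<35)&(hsv[...,1]>150)
print("post",np.median(W[ye],0),W[ye][W[ye][:,2]>.08].mean(0),ye.sum())
red=roi&((hsv[...,0]<8)|(hsv[...,0]>172))&(hsv[...,1]>150)&(cc<280)
R=W[red];print("red",red.sum());
for y in np.arange(.1,.22,.01):
    m=abs(R[:,1]-y)<.005
    if m.sum():print(round(y,2),R[m].mean(0).round(4),m.sum())
ch=roi&(cc<225)&(W[...,2]>.072);print("cheeks",W[ch].min(0),W[ch].max(0),W[ch].mean(0),ch.sum())
pt=roi&(abs(W[...,2]-.1)<.004)&(hsv[...,1]<60);print("part",W[pt].mean(0),cv2.minEnclosingCircle((W[pt][:,:2]*1000).astype(np.float32)))
s=ctrl.read_state();print(Ro.from_rotvec(s["orientation"]).as_matrix().round(3))
E
```

```text
plate (538.5435180664062, 109.02824401855469) (207.53863525390625, 295.91156005859375) 4.191539287567139 0.018966846118330112
wheel [541.34802537  69.70195858  99.24430747] 0.049315193035571615
post [ 0.58075016 -0.04677087  0.08276821] [ 0.58330273 -0.04736602  0.08370302] 71
red 437
0.12 [0.5371 0.123  0.0992] 21
0.13 [0.5366 0.13   0.0937] 38
0.14 [0.5358 0.1396 0.0848] 46
0.15 [0.5356 0.1501 0.0745] 37
0.16 [0.5345 0.1599 0.0691] 48
0.17 [0.534  0.1698 0.068 ] 53
0.18 [0.5344 0.1799 0.0606] 66
0.19 [0.5342 0.1902 0.0583] 65
0.2 [0.5343 0.1997 0.0612] 56
0.21 [0.5318 0.2055 0.0654] 2
cheeks [0.38152171 0.0186498  0.07200171] [0.55064075 0.22600894 1.07282158] [0.51094928 0.18556447 0.21022509] 199
part [0.540729   0.06834194 0.09899089] ((540.9293212890625, 68.8306884765625), 17.755020141601562)
[[-0.965  0.262  0.   ]
 [ 0.262  0.965  0.   ]
 [-0.     0.    -1.   ]]
```

```bash
cat >> h.py <<'E'
O=np.array([.541,.0692,0]);yaw=.052
F=Ro.from_euler("z",yaw).as_matrix()
def tool(T):  # tool x=+y_f tilted, y=+x_f ; T deg outward lean
    b=np.array([[0,1,0],[1,0,0],[0,0,-1.]]).T
    return F@b@Ro.from_euler("y",T,degrees=True).as_matrix()
def go(pf,T):
    s=ctrl.read_state();R=Ro.from_rotvec(s["orientation"]).as_matrix();p=s["eef_pos"]
    G=O+F@(np.array(pf)/1000)
    print("t",round(s["clock"],2),"at_f",(F.T@(p-O)*1000).round(1),"F",s["contact_force"].round(1),"w",round(s["width"],2),"shift tool mm",(R.T@(G-p)*1000).round(1),"turn deg",np.degrees(Ro.from_matrix(R.T@tool(T)).as_rotvec()).round(2))
E
```

Request:
carry_out --series '[{"fingers": 0,"wz": 10.2},{"fingers": 0,"wz": 10.2},{"fingers": 0,"wz": 10.2},{"fingers": 0,"wz": 10.2},{"fingers": 0,"wz": 10.2},{"fingers": 0,"wz": 10.2},{"fingers": 0,"wz": 10.2},{"fingers": 0}]'

```text
invalid input at $.series[0]: expected keys fingers, x, y, z, wx, wy, wz
```

```bash
python3 -c "
from h import *
go([0,5,200],0);go([0,5,140],36)
print(ctrl.read_state()['joint_positions'])"
```

```text
t 0.7 at_f [-357.   529.2  218.7] F [-0.4 -0.1  0.7] w 1.0 shift tool mm [-502.5 -386.9   18.7] turn deg [ 0.   -0.   71.85]
t 0.7 at_f [-357.   529.2  218.7] F [-0.4 -0.1  0.7] w 1.0 shift tool mm [-502.5 -386.9   78.7] turn deg [-22.53  31.09  69.34]
[ 1.22060302e+00  1.30363938e-01  1.48815665e+00 -4.65661554e-06
  1.52299024e+00 -8.53959137e-02]
```

All keys are required in every row.

Request:
carry_out --series '[{"fingers": 0,"x": 0,"y": 0,"z": 0,"wx": 0,"wy": 0,"wz": 10.2},{"fingers": 0,"x": 0,"y": 0,"z": 0,"wx": 0,"wy": 0,"wz": 10.2},{"fingers": 0,"x": 0,"y": 0,"z": 0,"wx": 0,"wy": 0,"wz": 10.3},{"fingers": 0,"x": 0,"y": 0,"z": 0,"wx": 0,"wy": 0,"wz": 10.3},{"fingers": 0,"x": 0,"y": 0,"z": 0,"wx": 0,"wy": 0,"wz": 10.3},{"fingers": 0,"x": 0,"y": 0,"z": 0,"wx": 0,"wy": 0,"wz": 10.3},{"fingers": 0,"x": 0,"y": 0,"z": 0,"wx": 0,"wy": 0,"wz": 10.2},{"fingers": 0,"x": 0,"y": 0,"z": 0,"wx": 0,"wy": 0,"wz": 0}]'

```text
clock: 1.7
eef_pos: [0.157, 0.5791, 0.2187]
orientation: [2.161, 2.281, 0.0]
contact_force: [-0.4, 1.0, 0.4]
width: 0.189
```

```bash
python3 -c "
from h import *
go([0,5,200],0)
print(ctrl.read_state()['joint_positions'])"
```

```text
t 1.7 at_f [-356.9  529.2  218.7] F [-0.4  1.   0.4] w 0.19 shift tool mm [-524.8  355.9   18.7] turn deg [ 0.   -0.    0.11]
[ 1.22057651e+00  1.30355667e-01  1.48819453e+00 -3.48225087e-05
  1.52302526e+00  1.16664024e+00]
```

Request:
carry_out --series '[{"fingers": 0,"x": -40,"y": 27,"z": 0,"wx": 0,"wy": 0,"wz": 0},{"fingers": 0,"x": -40,"y": 27,"z": 0,"wx": 0,"wy": 0,"wz": 0},{"fingers": 0,"x": -40,"y": 27,"z": 0,"wx": 0,"wy": 0,"wz": 0},{"fingers": 0,"x": -40,"y": 27,"z": 0,"wx": 0,"wy": 0,"wz": 0},{"fingers": 0,"x": -40,"y": 27,"z": 0,"wx": 0,"wy": 0,"wz": 0},{"fingers": 0,"x": -40,"y": 27,"z": 0,"wx": 0,"wy": 0,"wz": 0},{"fingers": 0,"x": -40,"y": 27,"z": 0,"wx": 0,"wy": 0,"wz": 0},{"fingers": 0,"x": -40,"y": 27,"z": 0,"wx": 0,"wy": 0,"wz": 0}]'

```text
clock: 2.7
eef_pos: [0.3904, 0.2697, 0.2189]
orientation: [2.156, 2.285, 0.001]
contact_force: [-0.4, -0.2, 0.1]
width: 0.004
```

Request:
carry_out --series '[{"fingers": 0,"x": -40,"y": 27,"z": 0,"wx": 0,"wy": 0,"wz": 0},{"fingers": 0,"x": -40,"y": 27,"z": 0,"wx": 0,"wy": 0,"wz": 0},{"fingers": 0,"x": -40,"y": 27,"z": 0,"wx": 0,"wy": 0,"wz": 0},{"fingers": 0,"x": -40,"y": 27,"z": 0,"wx": 0,"wy": 0,"wz": 0},{"fingers": 0,"x": 0,"y": 0,"z": 0,"wx": 0,"wy": 9,"wz": 0},{"fingers": 0,"x": 0,"y": 0,"z": 0,"wx": 0,"wy": 9,"wz": 0},{"fingers": 0,"x": 0,"y": 0,"z": 0,"wx": 0,"wy": 9,"wz": 0},{"fingers": 0,"x": 0,"y": 0,"z": 0,"wx": 0,"wy": 9,"wz": 0}]'

```text
clock: 3.7
eef_pos: [0.5067, 0.1164, 0.2198]
orientation: [-1.8, -1.908, -0.596]
contact_force: [0.4, 0.4, -1.3]
width: 0.007
```

```bash
python3 -c "
from h import *
go([0,5,140],36)
print(ctrl.read_state()['joint_positions'])
im,d=ctrl.read_camera('wrist');cv2.imwrite('pics/w1.png',im)"
```

```text
t 3.7 at_f [-31.8  48.9 219.8] F [ 0.4  0.4 -1.3] w 0.01 shift tool mm [-82.8  31.2  38.5] turn deg [ 0.15 -0.25  0.4 ]
[-0.30027061 -0.01835877  1.77524018  0.59023018  1.61977638 -0.40031722]
```

View pics/w1.png

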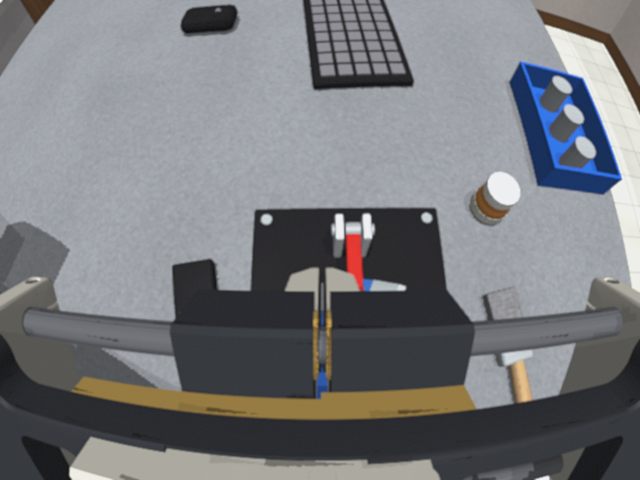

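Request:
carry_out --series '[{"fingers": 0,"x": -28,"y": 11,"z": 0,"wx": 0,"wy": 0,"wz": 0},{"fingers": 0,"x": -28,"y": 10,"z": 0,"wx": 0,"wy": 0,"wz": 0},{"fingers": 0,"x": -27,"y": 10,"z": 0,"wx": 0,"wy": 0,"wz": 0},{"fingers": 0,"x": 0,"y": 0,"z": 20,"wx": 0,"wy": 0,"wz": 0},{"fingers": 0,"x": 0,"y": 0,"z": 18,"wx": 0,"wy": 0,"wz": 0},{"fingers": 0,"x": 0,"y": 0,"z": 0,"wx": 0,"wy": 0,"wz": 0}]'

```text
clock: 4.5
eef_pos: [0.5377, 0.0757, 0.1378]
orientation: [-1.802, -1.905, -0.584]
contact_force: [-0.1, -0.3, -0.2]
width: 0.005
```

```bash
python3 - <<'E'
from h import *
go([0,5,140],36);go([0,57,67],36)
ims=[]
for n in("top","side"):
    im,d=ctrl.read_camera(n)
    r,c=(255,270) if n=="top" else (235,290)
    ims.append(cv2.resize(im[r-70:r+70,c-90:c+90],(400*1,311),interpolation=cv2.INTER_CUBIC))
cv2.imwrite("pics/c2.png",np.hstack(ims))
E
```

```text
t 4.5 at_f [ -3.    6.7 137.8] F [-0.1 -0.3 -0.2] w 0.0 shift tool mm [-0.1  3.  -2.8] turn deg [-0.23 -0.05  0.11]
t 4.5 at_f [ -3.    6.7 137.8] F [-0.1 -0.3 -0.2] w 0.0 shift tool mm [-1.   3.3 86.8] turn deg [-0.23 -0.05  0.11]
```

View pics/c2.png

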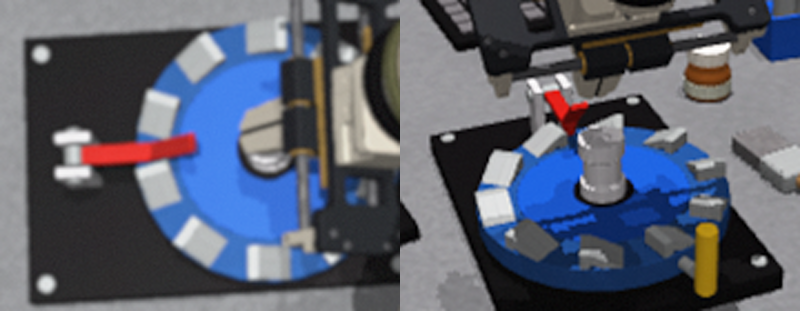

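The crop shows the shut fingertips just inboard of the red tab and in line with it, above the part. Now I'll slide in beneath the tab.

Request:
carry_out --series '[{"fingers": 0,"x": 0,"y": 2,"z": 20,"wx": 0,"wy": 0,"wz": 0},{"fingers": 0,"x": -1,"y": 0,"z": 20,"wx": 0,"wy": 0,"wz": 0},{"fingers": 0,"x": 0,"y": 0,"z": 20,"wx": 0,"wy": 0,"wz": 0},{"fingers": 0,"x": 0,"y": 0,"z": 15,"wx": 0,"wy": 0,"wz": 0},{"fingers": 0,"x": 0,"y": 0,"z": 10,"wx": 0,"wy": 0,"wz": 0},{"fingers": 0,"x": 0,"y": 0,"z": 0,"wx": 0,"wy": 0,"wz": 0}]'

```text
clock: 5.35
eef_pos: [0.5381, 0.1235, 0.0691]
orientation: [-1.805, -1.904, -0.586]
contact_force: [-0.0, 0.3, -0.1]
width: 0.003
```

```bash
python3 - <<'E'
from h import *
go([0,57,67],36)
im,d=ctrl.read_camera("side")
a=cv2.resize(im[170:310,200:380],(400,311),interpolation=cv2.INTER_CUBIC)
im,d=ctrl.read_camera("top")
b=cv2.resize(im[185:325,180:360],(400,311),interpolation=cv2.INTER_CUBIC)
cv2.imwrite("pics/c3.png",np.hstack([a,b]))
# arc waypoints of the TCP about hinge (143,66), in fixture & tool axes at T=36
h=np.array([143,66.]);p=np.array([56,67.]);
E
```

```text
t 5.35 at_f [-0.1 54.4 69.1] F [-0.   0.3 -0.1] w 0.0 shift tool mm [0.9 0.1 3.2] turn deg [-0.1  -0.02  0.03]
```

View pics/c3.png

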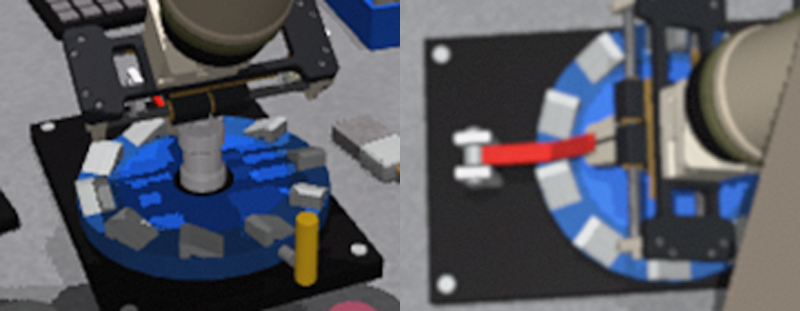

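The fingertips are under the tab and touching nothing, with the part standing. I'll lift along the arc round the hinge, starting gently.

Request:
carry_out --series '[{"fingers": 0,"x": 6,"y": 0,"z": -2,"wx": 0,"wy": 0,"wz": 0},{"fingers": 0,"x": 6,"y": 0,"z": -2,"wx": 0,"wy": 0,"wz": 0},{"fingers": 0,"x": 4,"y": 0,"z": -1.5,"wx": 0,"wy": 0,"wz": 0},{"fingers": 0,"x": 4.5,"y": 0,"z": -1.5,"wx": 0,"wy": 0,"wz": 0},{"fingers": 0,"x": 5.5,"y": 0,"z": -3,"wx": 0,"wy": 0,"wz": 0},{"fingers": 0,"x": 6,"y": 0,"z": -3,"wx": 0,"wy": 0,"wz": 0},{"fingers": 0,"x": 6,"y": 0,"z": -2,"wx": 0,"wy": 0,"wz": 0},{"fingers": 0,"x": 6,"y": 0,"z": -2,"wx": 0,"wy": 0,"wz": 0}]'

```text
clock: 6.45
eef_pos: [0.5372, 0.1488, 0.1097]
orientation: [-1.806, -1.904, -0.587]
contact_force: [-0.7, 0.2, -0.9]
width: 0.004
```

```bash
python3 - <<'E'
from h import *
go([0,80,109],36)
im,d=ctrl.read_camera("top")
for s in ctrl.silhouettes("pawl","top")[:1]:
    rr,cc=np.nonzero(s["mask"]&(d>0));w=world("top",rr,cc,d[rr,cc]);f=(w-O)@F*1000
    for y in range(40,160,10):
        m=abs(f[:,1]-y)<5
        if m.sum()>3: print(y,np.median(f[m],0).round())
E
```

```text
t 6.45 at_f [  0.4  79.7 109.7] F [-0.7  0.2 -0.9] w 0.0 shift tool mm [-0.2 -0.4  0.7] turn deg [-0.03 -0.    0.04]
80 [ -4.  84. 143.]
90 [ -6.  89. 124.]
100 [ -2. 101.  97.]
110 [ -2. 110.  90.]
120 [ -3. 120.  85.]
130 [ -2. 130.  78.]
140 [ -3. 140.  72.]
150 [ -4. 147.  70.]
```

The pawl is up about 30° with little force. I'll continue round the arc.

Request:
carry_out --series '[{"fingers": 0,"x": 12.8,"y": 0,"z": -2,"wx": 0,"wy": 0,"wz": 0},{"fingers": 0,"x": 13,"y": 0,"z": 0.3,"wx": 0,"wy": 0,"wz": 0},{"fingers": 0,"x": 12.7,"y": 0,"z": 2.4,"wx": 0,"wy": 0,"wz": 0},{"fingers": 0,"x": 12,"y": 0,"z": 4.7,"wx": 0,"wy": 0,"wz": 0},{"fingers": 0,"x": 11,"y": 0,"z": 6.6,"wx": 0,"wy": 0,"wz": 0},{"fingers": 0,"x": 6,"y": 0,"z": 4.5,"wx": 0,"wy": 0,"wz": 0},{"fingers": 0,"x": 6,"y": 0,"z": 5,"wx": 0,"wy": 0,"wz": 0},{"fingers": 0,"x": 2,"y": 0,"z": 2,"wx": 0,"wy": 0,"wz": 0}]'

```text
clock: 7.55
eef_pos: [0.5331, 0.2238, 0.1344]
orientation: [-1.806, -1.904, -0.586]
contact_force: [0.2, 0.3, -0.2]
width: 0.002
```

```bash
cat >> h.py <<'E'
def pawl(ys=range(40,220,10)):
    im,d=ctrl.read_camera("top");hsv=cv2.cvtColor(im,cv2.COLOR_BGR2HSV)
    rr,cc=np.mgrid[:480,:640];f=(world("top",rr,cc,d)-O)@F*1000
    m=((hsv[...,0]<8)|(hsv[...,0]>172))&(hsv[...,1]>150)&(abs(f[...,0])<25)&(f[...,1]>30)&(f[...,1]<240)&(f[...,2]>50)
    q=f[m]
    for y in ys:
        k=abs(q[:,1]-y)<5
        if k.sum()>3: print("pawl",y,q[k].mean(0).round(),k.sum())
    ye=(hsv[...,0]>20)&(hsv[...,0]<35)&(hsv[...,1]>150)&(np.hypot(f[...,0],f[...,1])<150)&(f[...,2]>70)
    p=f[ye]
    if len(p): c=(p.min(0)+p.max(0))/2;print("post",c.round(1),"ang",np.degrees(np.arctan2(c[1],c[0])).round(1),len(p))
    pt=(abs(f[...,2]-100)<4)&(hsv[...,1]<60)&(np.hypot(f[...,0],f[...,1])<40)
    if pt.any(): print("part",f[pt].mean(0).round(1),pt.sum())
    return im
E
python3 -c "
from h import *
go([0,160,137],36);pawl()"
```

```text
t 7.55 at_f [1.000e-01 1.548e+02 1.344e+02] F [ 0.2  0.3 -0.2] w 0.0 shift tool mm [ 5.7 -0.1  1. ] turn deg [-0.06 -0.    0.04]
pawl 170 [ -3. 170. 138.] 55
pawl 180 [ -3. 180. 146.] 62
pawl 190 [ -2. 187. 151.] 20
```

Request:
carry_out --series '[{"fingers": 0,"x": -3,"y": 0,"z": -15,"wx": 0,"wy": 0,"wz": 0},{"fingers": 0,"x": 0,"y": 0,"z": -30,"wx": 0,"wy": 0,"wz": 0},{"fingers": 0,"x": 0,"y": 0,"z": -25,"wx": 0,"wy": 0,"wz": 0},{"fingers": 0,"x": 0,"y": 0,"z": 0,"wx": 0,"wy": -9,"wz": 0},{"fingers": 0,"x": 0,"y": 0,"z": 0,"wx": 0,"wy": -9,"wz": 0},{"fingers": 0,"x": 0,"y": 0,"z": 0,"wx": 0,"wy": -9,"wz": 0},{"fingers": 0,"x": 0,"y": 0,"z": 0,"wx": 0,"wy": -9,"wz": 0},{"fingers": 0,"x": 0,"y": 0,"z": 0,"wx": 0,"wy": 0,"wz": 0}]'

```text
clock: 8.6
eef_pos: [0.5358, 0.1816, 0.1909]
orientation: [2.157, 2.282, 0.001]
contact_force: [0.9, 0.9, -0.8]
width: 0.009
```

```bash
python3 -c "
from h import *
go([80,-119,180],0);pawl()"
```

```text
t 8.6 at_f [  0.6 112.5 190.9] F [ 0.9  0.9 -0.8] w 0.01 shift tool mm [-231.9   78.4   11. ] turn deg [0.07 0.01 0.25]
pawl 180 [ -7. 184. 132.] 5
pawl 190 [ -7. 190. 136.] 25
pawl 200 [ -6. 199. 141.] 19
post [  35.7 -118.7   81.3] ang -73.3 57
part [-0.4 -0.6 99.1] 317
```

The pawl rests open, with its tab tip near y_f 203 and z 140. Next is the post.

Request:
carry_out --series '[{"fingers": 0,"x": -39,"y": 13,"z": 0,"wx": 0,"wy": 0,"wz": 0},{"fingers": 0,"x": -39,"y": 13,"z": 0,"wx": 0,"wy": 0,"wz": 0},{"fingers": 0,"x": -39,"y": 13,"z": 0,"wx": 0,"wy": 0,"wz": 0},{"fingers": 0,"x": -39,"y": 13,"z": 0,"wx": 0,"wy": 0,"wz": 0},{"fingers": 0,"x": -38,"y": 13,"z": 0,"wx": 0,"wy": 0,"wz": 0},{"fingers": 0,"x": -38,"y": 13,"z": 0,"wx": 0,"wy": 0,"wz": 0},{"fingers": 0,"x": 0,"y": 0,"z": 0,"wx": 0,"wy": 0,"wz": 0},{"fingers": 0,"x": 0,"y": 0,"z": 0,"wx": 0,"wy": 0,"wz": 0}]'

```text
clock: 9.65
eef_pos: [0.6252, -0.049, 0.1893]
orientation: [-2.164, -2.275, -0.001]
contact_force: [-0.4, 0.2, 0.5]
width: 0.006
```

```bash
python3 -c "
from h import *
go([80,-119,60],0)"
```

```text
t 9.65 at_f [  77.9 -122.4  189.3] F [-0.4  0.2  0.5] w 0.01 shift tool mm [  3.1   2.2 129.3] turn deg [-0.03 -0.11 -0.1 ]
```

Request:
carry_out --series '[{"fingers": 0,"x": 2,"y": 2,"z": 40,"wx": 0,"wy": 0,"wz": 0},{"fingers": 0,"x": 0,"y": 0,"z": 40,"wx": 0,"wy": 0,"wz": 0},{"fingers": 0,"x": 0,"y": 0,"z": 30,"wx": 0,"wy": 0,"wz": 0},{"fingers": 0,"x": 0,"y": 0,"z": 18,"wx": 0,"wy": 0,"wz": 0},{"fingers": 0,"x": 0,"y": 0,"z": 0,"wx": 0,"wy": 0,"wz": 0}]'

```text
clock: 10.28
eef_pos: [0.6264, -0.045, 0.0604]
orientation: [-2.16, -2.278, 0.002]
contact_force: [-0.1, -0.4, 0.3]
width: 0.004
```

```bash
python3 - <<'E'
from h import *
go([80,-119,60],0)
im,d=ctrl.read_camera("side")
a=cv2.resize(im[210:350,260:440],(400,311),interpolation=cv2.INTER_CUBIC)
im=pawl()
b=cv2.resize(im[185:325,180:460],(400,200),interpolation=cv2.INTER_CUBIC)
b=cv2.copyMakeBorder(b,0,111,0,0,cv2.BORDER_CONSTANT)
cv2.imwrite("pics/c4.png",np.hstack([a,b]))
E
```

```text
t 10.28 at_f [  79.4 -118.5   60.4] F [-0.1 -0.4  0.3] w 0.0 shift tool mm [-0.5  0.6  0.3] turn deg [-0.14 -0.06  0.07]
pawl 140 [ -3. 144.  78.] 18
pawl 150 [ -4. 150. 104.] 87
pawl 160 [ -4. 160. 121.] 65
pawl 170 [ -3. 170. 125.] 59
pawl 180 [ -3. 180. 130.] 55
pawl 190 [ -3. 190. 136.] 57
pawl 200 [ -3. 199. 140.] 40
post [  40.9 -119.1   83.9] ang -71.1 29
part [ 1.4  6.4 98.8] 172
```

View pics/c4.png

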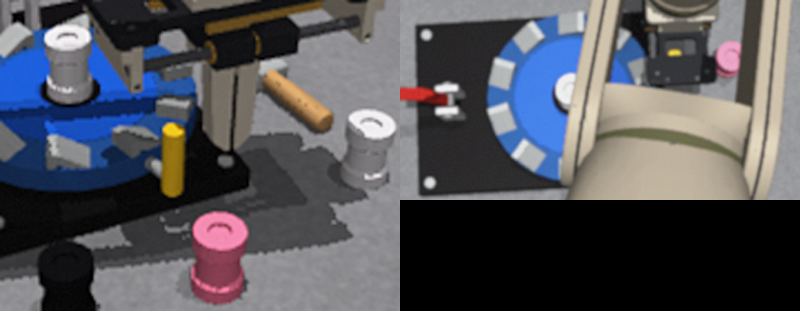

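Request:
carry_out --series '[{"fingers": 0,"x": 0,"y": -8,"z": 0,"wx": 0,"wy": 0,"wz": 0},{"fingers": 0,"x": -1,"y": -8,"z": 0,"wx": 0,"wy": 0,"wz": 0},{"fingers": 0,"x": -2,"y": -8,"z": 0,"wx": 0,"wy": 0,"wz": 0},{"fingers": 0,"x": -2,"y": -8,"z": 0,"wx": 0,"wy": 0,"wz": 0},{"fingers": 0,"x": -1,"y": -8,"z": 0,"wx": 0,"wy": 0,"wz": 0},{"fingers": 0,"x": 0,"y": -8,"z": 0,"wx": 0,"wy": 0,"wz": 0},{"fingers": 0,"x": 0,"y": -8,"z": 0,"wx": 0,"wy": 0,"wz": 0},{"fingers": 0,"x": 0,"y": 0,"z": 0,"wx": 0,"wy": 0,"wz": 0}]'

```text
clock: 11.38
eef_pos: [0.5709, -0.0543, 0.0611]
orientation: [-2.161, -2.278, 0.001]
contact_force: [0.4, -0.2, -0.1]
width: 0.004
```

```bash
cat >> h.py <<'E'
def post_side():
    im,d=ctrl.read_camera("side");hsv=cv2.cvtColor(im,cv2.COLOR_BGR2HSV)
    rr,cc=np.mgrid[:480,:640];f=(world("side",rr,cc,d)-O)@F*1000
    m=(hsv[...,0]>20)&(hsv[...,0]<35)&(hsv[...,1]>150)&(np.hypot(f[...,0],f[...,1])<150)&(f[...,2]>25)
    q=f[m];t=q[q[:,2]>82]
    v=(F.T@(-np.array(ctrl.calibration("side")["R"]).T@np.array(ctrl.calibration("side")["t"])-F.T@O*0-O))*1000
    c=np.median(q,0);u=(v-c)[:2];u/=np.linalg.norm(u)
    print("post side: surf",c.round(1),"axis~",(c[:2]-u*7.2).round(1),"ang",np.degrees(np.arctan2(*(c[:2]-u*7.2)[::-1])).round(1),"top",t.mean(0).round(1) if len(t) else None,len(q))
    return im
E
python3 -c "
from h import *
go([0,-120,60],0);pawl([190]);post_side()"
```

```text
t 11.38 at_f [  23.4 -124.9   61.1] F [ 0.4 -0.2 -0.1] w 0.0 shift tool mm [  4.9 -23.4   1.2] turn deg [-0.09 -0.03  0.04]
pawl 190 [ -3. 190. 136.] 54
post [ -15.4 -118.9  126.7] ang -97.4 9
part [-0.5 -0.3 98.8] 319
post side: surf [  -4.2 -131.5   62. ] axis~ [  -1.7 -124.7] ang -90.8 top [  -2.2 -127.2   83.7] 321
```

Request:
carry_out --series '[{"fingers": 0,"x": 0,"y": -8,"z": 0,"wx": 0,"wy": 0,"wz": 0},{"fingers": 0,"x": 1,"y": -8,"z": 0,"wx": 0,"wy": 0,"wz": 0},{"fingers": 0,"x": 1,"y": -7,"z": 0,"wx": 0,"wy": 0,"wz": 0},{"fingers": 0,"x": 1,"y": -6,"z": 0,"wx": 0,"wy": 0,"wz": 0},{"fingers": 0,"x": 1,"y": -5,"z": 0,"wx": 0,"wy": 0,"wz": 0},{"fingers": 0,"x": 1,"y": -2,"z": 0,"wx": 0,"wy": 0,"wz": 0},{"fingers": 0,"x": 0,"y": 0,"z": 0,"wx": 0,"wy": 0,"wz": 0}]'

```text
clock: 12.35
eef_pos: [0.5355, -0.0513, 0.0615]
orientation: [-2.162, -2.279, 0.0]
contact_force: [-0.0, -0.8, -0.2]
width: 0.005
```

```bash
python3 -c "
from h import *
go([-15,-120,60],0);pawl([190]);post_side()"
```

```text
t 12.35 at_f [ -11.7 -120.1   61.5] F [-0.  -0.8 -0.2] w 0.0 shift tool mm [ 0.1 -3.3  1.5] turn deg [-0.03 -0.02  0.05]
pawl 190 [ -3. 190. 136.] 53
part [-0.7  0.3 98.8] 318
post side: surf [ -38.  -126.4   61.7] axis~ [ -35.9 -119.5] ang -106.7 top [ -36.5 -121.6   83.9] 323
```

Request:
carry_out --series '[{"fingers": 0,"x": 0,"y": -2,"z": 0,"wx": 0,"wy": 0,"wz": 0},{"fingers": 0,"x": 0,"y": -1,"z": 0,"wx": 0,"wy": 0,"wz": 0},{"fingers": 0,"x": 0,"y": 0,"z": 0,"wx": 0,"wy": 0,"wz": 0}]'

```text
clock: 12.82
eef_pos: [0.5329, -0.0516, 0.0616]
orientation: [2.162, 2.279, 0.0]
contact_force: [1.5, 1.3, 0.1]
width: 0.005
```

```bash
python3 - <<'E'
from h import *
import h
go([-15,-120,60],0);post_side()
z=np.load("side0.npz")
class C:
    read_camera=staticmethod(lambda n:(z["im"],z["d"]));calibration=ctrl.calibration
h.ctrl=C;print("initial:");post_side()
E
```

```text
t 12.82 at_f [ -14.4 -120.2   61.6] F [1.5 1.3 0.1] w 0.01 shift tool mm [ 0.2 -0.6  1.6] turn deg [ 0.01 -0.01  0.05]
post side: surf [ -40.4 -125.6   62.4] axis~ [ -38.4 -118.7] ang -107.9 top [ -38.8 -121.6   86.4] 323
initial:
post side: surf [  33.5 -126.1   61.3] axis~ [  36.4 -119.5] ang -73.0 top [  35.5 -122.    83.8] 313
```

Request:
carry_out --series '[{"fingers": 0,"x": 0,"y": -1,"z": 0,"wx": 0,"wy": 0,"wz": 0},{"fingers": 0,"x": 0,"y": -1,"z": 0,"wx": 0,"wy": 0,"wz": 0},{"fingers": 0,"x": 0,"y": 0,"z": 0,"wx": 0,"wy": 0,"wz": 0},{"fingers": 0,"x": 0,"y": 10,"z": 0,"wx": 0,"wy": 0,"wz": 0},{"fingers": 0,"x": 0,"y": 6,"z": -30,"wx": 0,"wy": 0,"wz": 0},{"fingers": 0,"x": 0,"y": 0,"z": -50,"wx": 0,"wy": 0,"wz": 0},{"fingers": 0,"x": 0,"y": 0,"z": -60,"wx": 0,"wy": 0,"wz": 0},{"fingers": 0,"x": 0,"y": 0,"z": 0,"wx": 0,"wy": 0,"wz": 0}]'

```text
clock: 13.88
eef_pos: [0.5507, -0.0518, 0.2082]
orientation: [2.156, 2.273, 0.008]
contact_force: [0.2, -0.3, -0.2]
width: 0.002
```

```bash
python3 -c "
from h import *
go([-2,240,200],0);pawl([190]);post_side()"
```

```text
t 13.88 at_f [   3.4 -121.3  208.2] F [ 0.2 -0.3 -0.2] w 0.0 shift tool mm [361.3  -5.2   7.1] turn deg [0.58 0.16 0.04]
pawl 190 [ -3. 190. 136.] 57
part [-0.7  0.1 98.9] 325
post side: surf [ -42.5 -124.9   60.6] axis~ [ -40.5 -118. ] ang -108.9 top [ -41.3 -120.8   83.8] 334
```

The wheel has turned -35.9° by the post, and the part and the open pawl are undisturbed. I'll go over to the outer side of the pawl.

Request:
carry_out --series '[{"fingers": 0,"x": 45,"y": 0,"z": 0,"wx": 0,"wy": 0,"wz": 0},{"fingers": 0,"x": 45,"y": -1,"z": 0,"wx": 0,"wy": 0,"wz": 0},{"fingers": 0,"x": 45,"y": -1,"z": 0,"wx": 0,"wy": 0,"wz": 0},{"fingers": 0,"x": 45,"y": -1,"z": 0,"wx": 0,"wy": 0,"wz": 0},{"fingers": 0,"x": 45,"y": -1,"z": 0,"wx": 0,"wy": 0,"wz": 0},{"fingers": 0,"x": 45,"y": -1,"z": 0,"wx": 0,"wy": 0,"wz": 0},{"fingers": 0,"x": 45,"y": 0,"z": 0,"wx": 0,"wy": 0,"wz": 0},{"fingers": 0,"x": 45,"y": 0,"z": 0,"wx": 0,"wy": 0,"wz": 0}]'

```text
clock: 14.98
eef_pos: [0.5215, 0.3092, 0.1987]
orientation: [-2.161, -2.278, 0.006]
contact_force: [0.3, 0.1, -0.1]
width: 0.001
```

```bash
python3 -c "
from h import *
go([-2,240,112],0)"
```

```text
t 14.97 at_f [ -7.  240.7 198.7] F [ 0.3  0.1 -0.1] w 0.0 shift tool mm [-0.5  5.3 86.7] turn deg [-0.22  0.11  0.04]
```

Request:
carry_out --series '[{"fingers": 0,"x": 0,"y": 5,"z": 40,"wx": 0,"wy": 0,"wz": 0},{"fingers": 0,"x": 0,"y": 0,"z": 40,"wx": 0,"wy": 0,"wz": 0},{"fingers": 0,"x": 0,"y": 0,"z": 5,"wx": 0,"wy": 0,"wz": 0},{"fingers": 0,"x": -12,"y": 0,"z": 0,"wx": 0,"wy": 0,"wz": 0},{"fingers": 0,"x": -12,"y": 0,"z": 0,"wx": 0,"wy": 0,"wz": 0},{"fingers": 0,"x": -8,"y": 0,"z": -4,"wx": 0,"wy": 0,"wz": 0},{"fingers": 0,"x": -8,"y": 0,"z": -4,"wx": 0,"wy": 0,"wz": 0},{"fingers": 0,"x": 0,"y": 0,"z": 0,"wx": 0,"wy": 0,"wz": 0}]'

```text
clock: 15.98
eef_pos: [0.5307, 0.2682, 0.1259]
orientation: [2.162, 2.278, 0.003]
contact_force: [-1.2, -0.4, 0.0]
width: 0.007
```

```bash
python3 -c "
from h import *
go([-2,160,135],0);pawl()"
```

```text
t 15.97 at_f [1.000e-01 1.992e+02 1.259e+02] F [-1.2 -0.4  0. ] w 0.01 shift tool mm [-39.2  -2.1  -9.1] turn deg [ 0.11 -0.03 -0.01]
pawl 140 [ -4. 142. 104.] 57
pawl 150 [ -5. 150. 120.] 75
pawl 160 [ -3. 160. 132.] 72
pawl 170 [ -3. 170. 144.] 70
pawl 180 [ -3. 178. 144.] 34
post [ -40.6 -116.7   81.5] ang -109.2 51
part [-0.6  0.1 98.7] 313
```

The pawl is moving inward with the finger. I'll push on past upright.

Request:
carry_out --series '[{"fingers": 0,"x": -7,"y": 0,"z": -2,"wx": 0,"wy": 0,"wz": 0},{"fingers": 0,"x": -7,"y": 0,"z": -2,"wx": 0,"wy": 0,"wz": 0},{"fingers": 0,"x": -7,"y": 0,"z": -2,"wx": 0,"wy": 0,"wz": 0},{"fingers": 0,"x": -7,"y": 0,"z": -2,"wx": 0,"wy": 0,"wz": 0},{"fingers": 0,"x": -7,"y": 0,"z": -2,"wx": 0,"wy": 0,"wz": 0},{"fingers": 0,"x": -4,"y": 0,"z": 0,"wx": 0,"wy": 0,"wz": 0},{"fingers": 0,"x": 0,"y": 0,"z": 0,"wx": 0,"wy": 0,"wz": 0},{"fingers": 0,"x": 0,"y": 0,"z": 0,"wx": 0,"wy": 0,"wz": 0}]'

```text
clock: 17.02
eef_pos: [0.5319, 0.2298, 0.1345]
orientation: [-2.162, -2.279, 0.0]
contact_force: [0.5, -0.1, 0.6]
width: 0.004
```

```bash
python3 -c "
from h import *
go([-2,160,135],0);pawl();post_side()"
```

```text
t 17.02 at_f [ -0.7 160.8 134.5] F [ 0.5 -0.1  0.6] w 0.0 shift tool mm [-0.8 -1.3 -0.5] turn deg [-0.01 -0.    0.05]
pawl 90 [ -2.  91. 130.] 56
pawl 100 [ -4. 100. 107.] 38
pawl 110 [ -3. 110.  95.] 53
pawl 120 [ -3. 120.  87.] 49
pawl 130 [ -3. 130.  80.] 43
pawl 140 [ -2. 137.  75.] 12
post [ -40.8 -116.6   78.6] ang -109.3 52
part [-1.   0.1 98.9] 316
post side: surf [ -42.7 -124.9   60.8] axis~ [ -40.7 -118. ] ang -109.0 top [ -41.2 -120.5   83.7] 335
```

It is falling inward. I'll retreat up and outward, then check.

Request:
carry_out --series '[{"fingers": 0,"x": 15,"y": 0,"z": -15,"wx": 0,"wy": 0,"wz": 0},{"fingers": 0,"x": 20,"y": 0,"z": -30,"wx": 0,"wy": 0,"wz": 0},{"fingers": 0,"x": 30,"y": 0,"z": -40,"wx": 0,"wy": 0,"wz": 0},{"fingers": 0,"x": 40,"y": -40,"z": 0,"wx": 0,"wy": 0,"wz": 0},{"fingers": 0,"x": 40,"y": -40,"z": 0,"wx": 0,"wy": 0,"wz": 0},{"fingers": 0,"x": 30,"y": -40,"z": 0,"wx": 0,"wy": 0,"wz": 0},{"fingers": 0,"x": 0,"y": 0,"z": 0,"wx": 0,"wy": 0,"wz": 0},{"fingers": 0,"x": 0,"y": 0,"z": 0,"wx": 0,"wy": 0,"wz": 0}]'

```text
clock: 18.12
eef_pos: [0.403, 0.3988, 0.2206]
orientation: [2.16, 2.28, 0.002]
contact_force: [-0.9, -0.2, -0.4]
width: 0.002
```

```bash
python3 - <<'E'
from h import *
go([0,0,0],0);im=pawl();s=post_side()
a=cv2.resize(im[185:325,180:360],(400,311),interpolation=cv2.INTER_CUBIC)
b=cv2.resize(s[170:310,200:380],(400,311),interpolation=cv2.INTER_CUBIC)
cv2.imwrite("pics/c5.png",np.hstack([a,b]))
m=cv2.absdiff(im,np.load("top0.npz")["im"]).max(2)>60
print("changed px outside fixture, loose things:",{n:int(m[r-25:r+25,c-w:c+w].sum()) for n,(r,c,w) in dict(jar=(158,184,22),brush=(155,290,48),spare=(140,369,18),ring=(348,353,25),case=(357,252,28),pink=(226,411,18),black=(286,408,18)).items()})
E
```

```text
t 18.12 at_f [-120.7  336.4  220.6] F [-0.9 -0.2 -0.4] w 0.0 shift tool mm [-336.7  119.7  220.6] turn deg [ 0.07 -0.03  0.12]
pawl 50 [ -1.  53. 100.] 14
pawl 60 [-1. 60. 95.] 46
pawl 70 [-1. 70. 85.] 41
pawl 80 [-1. 80. 75.] 43
pawl 90 [-2. 91. 69.] 45
pawl 100 [ -2. 101.  69.] 52
pawl 110 [ -2. 110.  69.] 51
pawl 120 [ -3. 120.  69.] 51
pawl 130 [ -2. 130.  69.] 51
pawl 140 [ -2. 136.  70.] 6
post [ -40.7 -116.8   79.5] ang -109.2 52
part [-0.8  0.1 98.9] 306
post side: surf [ -42.6 -124.7   61.2] axis~ [ -40.6 -117.8] ang -109.0 top [ -41.3 -120.6   83.9] 333
changed px outside fixture, loose things: {'jar': 0, 'brush': 0, 'spare': 0, 'ring': 0, 'case': 0, 'pink': 0, 'black': 0}
```

View pics/c5.png

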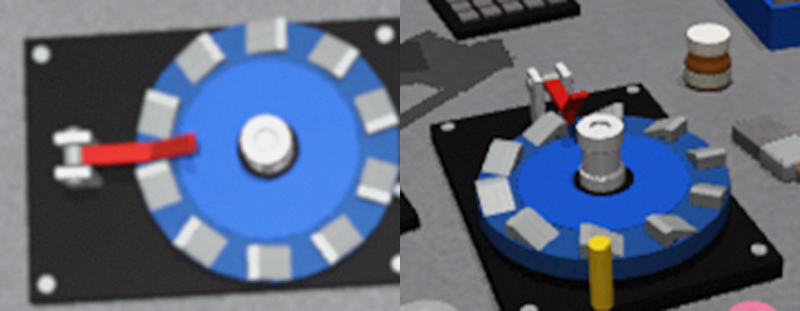

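The pawl lies level with its tab tip at z 100, as at the start, so it is in the notch between two teeth (crop about 155,150). The part stands centred, and nothing is touched.

```bash
python3 -c "
from plant import ctrl
print(ctrl.job_done())"
```

```text
the job is handed in; nothing more can be done
None
```

I did the job in the order asked and handed it in at about 18 s of the 61 s allowed. With the fingertips shut, I lifted the red pawl by its tab until it rested open. I then pushed the yellow post to turn the wheel back one notch clockwise, and tipped the pawl back so it dropped into the notch.

The last checks, with the arm clear of everything, all agreed:
- **Wheel:** the post went from about -73.0° to -109.0°, a turn of -36.0° for the 36° pitch.
- **Pawl:** it lies level at about 69 mm, with its tab tip at 100 mm. That matches the starting position, so it is in the notch and not on a tooth.
- **Part and other things:** the part stands within 1 mm of the wheel's centre. The top picture shows no change around the other loose things.
- **Forces:** the highest wrist force at the end of any move was about 2 N.

No check on the final state failed. While the arm partly hid the post and part, a few top-camera readings of them were off. I used the side camera or a later clear view instead.

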